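# Put the tape away and stack the right bin on it

## Task

Lay the loose roll of brown tape flat on the white roll in whichever of the two stack-nest bins already holds the white tape, and leave that bin standing where it is. Then set the empty bin squarely on top of it with its yellow label end over the other's plain end, so that it stacks level on the ledges instead of nesting down onto the tape. Lower both gently rather than dropping them, and leave the other things on the table alone.

Things in the scene. Friction and masses are not known exactly. Their poses are not given: they have to be found in the camera images.
- blue_bin_mid (a point): blue stack-nest bin, 200 (x) x 150 (y) x 80 mm high, open on top, on a 3 mm mat; 0.17 kg. Point: its centre, 40 mm above its underside; x axis to its label end. Rim band 9.5 mm thick, 18 mm high, upright faces: pinch its top 18 mm from above at mid-side (centre lines x = +-95, y = +-70 mm); below it the wall leans in (underside 170 x 120 mm, floor 4 mm thick). Alike but for colour; one holds the white tape, the other is empty.
- grey_bin_mid (a point): light grey stack-nest bin, 200 (x) x 150 (y) x 80 mm high, open on top, on a 3 mm mat; 0.17 kg. Point: its centre, 40 mm above its underside; x axis to its label end. Rim band 9.5 mm thick, 18 mm high, upright faces: pinch its top 18 mm from above at mid-side (centre lines x = +-95, y = +-70 mm); below it the wall leans in (underside 170 x 120 mm, floor 4 mm thick). Either bin may hold the white tape.
- blue_bin_label (a point): middle of the blue bin's rim at its label end (yellow strip), 95 mm along its x axis from the centre, 31 mm above it. Inside the long walls, at x = -70 and +42 mm, are columns 18 mm wide standing in to 40-50 mm from the centre line, with tops (ledges) 70 mm above the underside. Bins with label ends together nest; see the grey one for stacking.
- grey_bin_label (a point): the same point of the grey bin, with the same columns and ledges. With label ends at opposite ends, the upper bin's underside rests on the lower bin's four ledges, 70 mm above the lower underside, with about 5 mm of play all round; with label ends together it sinks further, onto the contents.
- brown_tape_mid (a point): roll of brown tape lying flat: stiff ring, 92 mm outside, 75 mm inside (wall 8.5 mm), 25 mm high, 80 g. Point: centre of the ring, half-way up. It starts on the bare table between the bins, whose rims stand higher than the gripper's housing when it is low: take it by its near or far wall, one finger in the core, the other fore or aft of it.
- white_tape_mid (a point): roll of cream-white tape lying flat: stiff ring, 92 mm outside, 75 mm inside (wall 8.5 mm), 25 mm high, 80 g. Point: centre of the ring, half-way up. It starts lying on the floor of one of the bins, near its middle, and stays there.
- phone: phone lying on the table, 150 x 73 x 9 mm, origin under its centre; to be left alone
- scissors: blue-handled scissors lying on the table, about 170 mm long, 9 mm high, origin at the pivot; to be left alone
- knife: bright green knife, blade in, 160 x 23 x 13 mm, origin under its centre; to be left alone
- bone_folder: ivory bone folder, 170 x 24 x 5 mm, origin under its centre; to be left alone
- weight: leather-covered book weight, 100 x 60 x 40 mm, 0.9 kg, origin under its centre; to be left alone
- glue: white glue bottle with a red cap, 52 mm across, 120 mm high, origin under its centre; to be left alone
- ruler: steel ruler, 300 x 30 x 2 mm, origin under its centre; to be left alone
Not all that is in view belongs to the job. Leave any blue or turquoise look-alike of the part that bears brown_tape_mid alone.

How it is judged:
On the way:
1. the brown roll lies flat in the bin that holds the white roll, let go (((horizontal distance between each of brown_tape_mid, white_tape_mid and blue_bin_mid below 0.045 m and height (world z) of each of brown_tape_mid, white_tape_mid below 0.068 m and z of each of brown_tape_mid, white_tape_mid in the frame of blue_bin_mid below 0.025 m and height (world z) of blue_bin_mid below 0.05 m and angle between blue_bin_mid's own z axis and vertical below 0.05 rad) or (horizontal distance between each of brown_tape_mid, white_tape_mid and grey_bin_mid below 0.045 m and height (world z) of each of brown_tape_mid, white_tape_mid below 0.068 m and z of each of brown_tape_mid, white_tape_mid in the frame of grey_bin_mid below 0.025 m and height (world z) of grey_bin_mid below 0.05 m and angle between grey_bin_mid's own z axis and vertical below 0.05 rad)) and angle between brown_tape_mid's own z axis and vertical below 0.15 rad and contact force between the fingers and brown_tape below 0.1 N), for 0.2 s.
At the end, for the whole second after the job is handed in: Both rolls lie in the lower, upright bin, below its ledges, within 45 mm of its middle, brown flat to 0.15 rad. The other bin stands on the ledges (65 to 75 mm above it), centred to 11 mm, square to 0.09 rad, level to 0.05 rad, its label end over the other's plain end (((horizontal distance between each of brown_tape_mid, white_tape_mid and blue_bin_mid below 0.045 m and height (world z) of each of brown_tape_mid, white_tape_mid below 0.068 m and z of each of brown_tape_mid, white_tape_mid in the frame of blue_bin_mid below 0.025 m and height (world z) of blue_bin_mid below 0.05 m and angle between each of blue_bin_mid, grey_bin_mid's own z axis and vertical below 0.05 rad and z of grey_bin_mid in the frame of blue_bin_mid between 0.065 and 0.075 m and horizontal distance between grey_bin_mid and blue_bin_mid below 0.011 m and angle between the x axis of grey_bin_mid and the x axis of blue_bin_mid, either way round below 0.09 rad and x of grey_bin_label in the frame of blue_bin_mid below -0.05 m) or (horizontal distance between each of brown_tape_mid, white_tape_mid and grey_bin_mid below 0.045 m and height (world z) of each of brown_tape_mid, white_tape_mid below 0.068 m and z of each of brown_tape_mid, white_tape_mid in the frame of grey_bin_mid below 0.025 m and height (world z) of grey_bin_mid below 0.05 m and angle between each of grey_bin_mid, blue_bin_mid's own z axis and vertical below 0.05 rad and z of blue_bin_mid in the frame of grey_bin_mid between 0.065 and 0.075 m and horizontal distance between blue_bin_mid and grey_bin_mid below 0.011 m and angle between the x axis of blue_bin_mid and the x axis of grey_bin_mid, either way round below 0.09 rad and x of blue_bin_label in the frame of grey_bin_mid below -0.05 m)) and angle between brown_tape_mid's own z axis and vertical below 0.15 rad); the robot touches nothing.
It fails at once if the white roll, or the bin with it, shifted by more than 6 cm (distance of white_tape_mid from where it was at the start of the episode above 0.06 m).
It fails at once if the brown roll or a bin dropped or thrown (over 0.7 m/s with no finger on it, a fall of about 25 mm) ((linear speed of brown_tape above 0.7 m/s and contact force between the fingers and brown_tape below 0.05 N) or (linear speed of blue_bin above 0.7 m/s and contact force between the fingers and blue_bin below 0.05 N) or (linear speed of grey_bin above 0.7 m/s and contact force between the fingers and grey_bin below 0.05 N)).
It fails at once if the phone, scissors, green knife, bone folder, book weight, glue or ruler moved by more than 3 cm (distance of any of phone, scissors, knife, bone_folder, weight, glue, ruler from where it was at the start of the episode above 0.03 m).
It also fails if it takes over 64 s, if anything falls off the work surface, if the arm or the gripper's body presses on something with over 40 N, if the wrist force passes 120 N, or if a joint passes its speed limit or range.

## Robot

A 6-joint arm with a two-finger parallel gripper is mounted at the origin on the work surface. World frame = base frame: x ahead of the robot, y to its left, z up, the work surface at z = 0. Lengths are in m, angles in rad, forces in N, time in s.
With the tool pointing down it reaches from about 0.425 to 0.95 m from the base axis. Payload 3.5 kg.
Tool frame: the origin (TCP) lies at the very end of the fingers, on their centre line; the grasp point (between the pads) lies 19 mm behind it (ctrl.grip_point_offset is the distance from the TCP to the grasp point, in m); z points along the fingers, y is the line along which they close (so a half turn about z gives the same grasp; the last joint's range is limited). The gripper opens to 85 mm and grips with 20 to 120 N. Pads are 22 mm wide; open, the fingers measure 114 mm over their backs; the gripper's body (76 mm by 85 mm) begins 54 mm behind the grasp point. The pads swing forward as they close: fully open they stand 13 mm farther back than shut.
Start: joints at [-1.46, 0.286, 1.577, -0, 1.279, -0.15], TCP at [0.174, -0.652, 0.231] pointing down, gripper open.
Joint ranges: [-2.77, 2.77], [-0.9, 2.22], [0.21, 2.48], [-1.53, 4.67], [0.24, 2.81], [-2.84, 2.84]. Speed limits (rad/s): [2.79, 2.79, 3.14, 3.14, 3.14, 3.14].

## Interface

Orientations are given as a unit quaternion [x, y, z, w].
In Python, from plant import ctrl gives the robot as it stands. The module is installed in compiled form; this text tells all that it offers.
- The arm moves only by the shell command python3 -m pendant 'ROWS' [OPENING] [FORCE]. ROWS is JSON, a list of rows, each an object of numbers: "dx", "dy", "dz": the shift along the tool's x, y, z in cm; "twist": the turn about the tool's z in degrees. A call has 1 to 10 rows; each row is the pose to reach, as a shift and turn from the pose commanded when the call began, along the tool's axes at that moment; what a row does not reach only later rows make up. A row lasts 1/8 s, in which the tool goes at most 62.5 mm and 10.7 degrees, less where a joint would pass 70% of its speed; a pose out of reach is approached as far as the arm can. A call with a gripper value outside its range is refused whole. OPENING is the opening in per cent of the stroke, from 0 (shut) to 100 (fully open), set as the call begins (- or left out, the last holds). The fingers move at their own pace and stop on an object; FORCE is the grip in N (left out, the last holds). Time passes only in rows, so rows that repeat a pose let the fingers close. It gives the time, the measured TCP pose, the force, the opening and the grip force at its end, in the units of the state.
- ctrl.get_state(): the state, without advancing time (a new reading comes with each control period).
- ctrl.read_camera(name): name is "scene" or "top" or "wrist"; returns a dict with "img" (420x560x3 uint8, red, green, blue), "depth" (420x560 float32, m along the optical axis (not along the pixel's ray), 0 where there is no reading), "camera_matrix" (3x3 intrinsics, pixels), "xyz" and "rotation" of the camera in the world; the wrist camera has in their place "tool_from_camera" (4x4, takes a point from camera to tool coordinates, whose origin is the TCP and whose axes are the flange's). Camera axes: x right, y up, looking along -z (the intrinsics and any distortion apply to the point x, -y, -z); pixel columns grow to the right and rows downward; lengths in m; the calibration is good to about 2 mm. The wrist camera is an equidistant fisheye: a pixel r from the principal point sees the ray r / f radians off the axis. A picture is of the moment at which its call begins: read the wrist's pose just before it.
- ctrl.sign_off(): hands the job in; it is judged then, once.
The state is a dict: "time": time; "qpos": joint angles; "dq": joint speeds; "joint_efforts": joint torques, N m; "eef_pos": TCP position; "tcp_rot": TCP orientation; "contact_force": force on the tool from outside, world axes, zero at the start; "wrist_torque": the same for the moment, N m; "opening": opening from 0.0 (shut) to 1.0 (fully open); "finger_force": force on a finger pad.
Only numpy, scipy, OpenCV 4.12 (cv2) and the standard library are available. Lean on these libraries where they do the work, as an engineer would, in place of code of your own. Each camera call takes 0.05 s, during which the arm holds its last target. There are 200 camera calls.

## Working session

There is one attempt and no reset: what is moved stays moved. The work goes in short steps, Python scripts to look and compute and a shell command to move; the robot and the scene stay as the last step left them, time stands still between calls to the robot, and variables do not carry over. Pictures are saved under pics/ and viewed, at most 10 in all, crops included, and the job is handed in when it is done.

```bash
mkdir -p pics; cat > h.py <<'E'
import numpy as np, cv2
from plant import ctrl
def snap(n,f=None):
    c=ctrl.read_camera(n); np.savez('/tmp/'+n+'.npz',**c)
    if f: cv2.imwrite('pics/'+f,c['img'][:,:,::-1])
    return c
def load(n): return dict(np.load('/tmp/'+n+'.npz'))
def ray(c,u,v):
    K=c['camera_matrix']; d=np.array([(u-K[0,2])/K[0,0],-(v-K[1,2])/K[1,1],-1.0])
    return c['rotation']@d
def onplane(c,u,v,z):
    d=ray(c,u,v); return c['xyz']+d*(z-c['xyz'][2])/d[2]
def cloud(c):
    K=c['camera_matrix']; v,u=np.mgrid[0:420,0:560]; D=c['depth']
    P=np.stack([(u-K[0,2])/K[0,0]*D,-(v-K[1,2])/K[1,1]*D,-D],-1)
    return P@c['rotation'].T+c['xyz']
E
python3 - <<'E'
from h import *
for n in('top','scene'):
    c=snap(n,n+'1.png'); print(n,c['xyz'],c['rotation'].round(3).tolist(),c['camera_matrix'].round(1).tolist(),c.keys())
s=ctrl.get_state(); print({k:np.round(v,3) for k,v in s.items()})
E
```

```text
top [ 0.42764637 -0.04097547  1.33139813] [-0.028, 0.023, 0.711, -0.703] [[426.8, 0.0, 278.2], [0.0, 426.8, 195.0], [0.0, 0.0, 1.0]] dict_keys(['img', 'depth', 'camera_matrix', 'xyz', 'rotation'])
scene [1.32916156 0.02723966 0.99346351] [0.247, 0.257, 0.682, 0.639] [[379.4, 0.0, 283.7], [0.0, 379.4, 210.0], [0.0, 0.0, 1.0]] dict_keys(['img', 'depth', 'camera_matrix', 'xyz', 'rotation'])
{'time': np.float64(0.1), 'qpos': array([-1.46 ,  0.287,  1.578,  0.   ,  1.279, -0.15 ]), 'dq': array([ 0.   , -0.002, -0.005,  0.001, -0.001, -0.   ]), 'joint_efforts': array([ 1.000e-03, -4.073e+01, -2.937e+01, -0.000e+00,  3.000e-03,
       -0.000e+00]), 'eef_pos': array([ 0.174, -0.652,  0.23 ]), 'tcp_rot': array([ 0.992,  0.13 ,  0.   , -0.001]), 'contact_force': array([-0.407,  0.102,  0.268]), 'wrist_torque': array([-0.03 ,  0.039, -0.022]), 'finger_force': np.float64(0.0), 'opening': np.float64(0.998)}
```

View pics/top1.png

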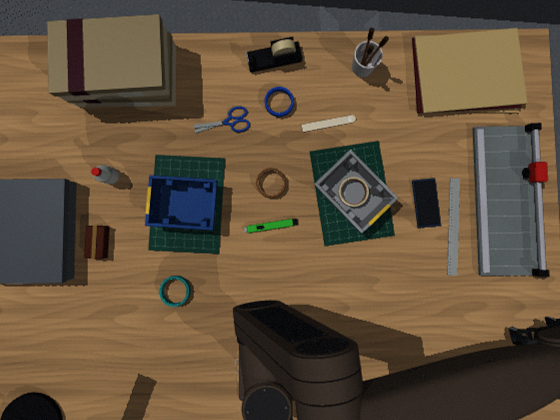

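View pics/scene1.png

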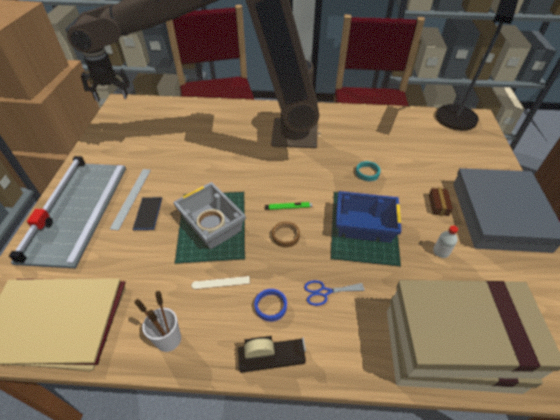

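The top view shows the rings. Brown ring at (272,183) is the target by colour, lying on bare table between the bins. Look-alikes are the blue ring (280,102), the turquoise ring (176,291) and the white roll (353,192) in the grey bin. The grey bin's label is at (380,213), lower right. The blue bin at (182,203) is empty, with its label at (149,203), left.

```bash
python3 - <<'E'
from h import *
import json
c=load('top'); P=cloud(c); hsv=cv2.cvtColor(c['img'],cv2.COLOR_RGB2HSV)
v,u=np.mgrid[0:420,0:560]
def win(a,b,e,d): return (u>a)&(u<b)&(v>e)&(v<d)
out=[c['img'][150:260,130:240],c['img'][150:220,235:305],c['img'][140:250,300:410]]
for name,w in(('blue',win(135,230,160,245)),('grey',win(305,405,140,245))):
    for src in('depth',):
        m=w&(P[...,2]>0.07)&(P[...,2]<0.095)
        Q=P[m]; r=cv2.minAreaRect(Q[:,:2].astype(np.float32)*1000)
        print(name,m.sum(),np.median(Q[:,2]),r)
    y=w&(hsv[...,0]>18)&(hsv[...,0]<34)&(hsv[...,1]>150)&(hsv[...,2]>110)
    print('yellow',y.sum(),np.median(P[y],0))
for name,w,z,lo,hi in(('brown',win(245,300,160,205),.0,.015,.035),('white',win(330,375,172,212),0,.022,.045)):
    m=w&(P[...,2]>lo)&(P[...,2]<hi)
    if name=='white': m&=(hsv[...,2]>120)
    Q=P[m].astype(np.float32); print(name,m.sum(),cv2.minEnclosingCircle(Q[:,:2]*1000),np.median(Q,0))
print('table z',np.median(P[win(245,300,200,215)][:,2]))
cv2.imwrite('pics/crop1.png',cv2.resize(c['img'][140:250,235:410,::-1],None,fx=4,fy=4,interpolation=cv2.INTER_CUBIC))
E
```

```text
Traceback (most recent call last):
  File "h.py", line 16, in cloud
    return P@c['rotation'].T+c['xyz']
           ~^~~~~~~~~~~~~~~~
ValueError: matmul: Input operand 1 has a mismatch in its core dimension 0, with gufunc signature (n?,k),(k,m?)->(n?,m?) (size 4 is different from 3)
```

```bash
sed -i "s/^from plant/from scipy.spatial.transform import Rotation as R\nfrom plant/; s/^def load.*/def load(n):\n    c=dict(np.load('\/tmp\/'+n+'.npz'))\n    if 'rotation' in c: c['rotation']=R.from_quat(c['rotation']).as_matrix()\n    return c/" h.py
cat > m.py <<'E'
from h import *
c=load('top'); P=cloud(c); hsv=cv2.cvtColor(c['img'],cv2.COLOR_RGB2HSV)
v,u=np.mgrid[0:420,0:560]
def win(a,b,e,d): return (u>a)&(u<b)&(v>e)&(v<d)
for name,w in(('blue',win(135,230,160,245)),('grey',win(305,405,140,245))):
    m=w&(P[...,2]>0.07)&(P[...,2]<0.095)
    Q=P[m]; r=cv2.minAreaRect(Q[:,:2].astype(np.float32)*1000)
    print(name,m.sum(),np.median(Q[:,2]),r)
    y=w&(hsv[...,0]>18)&(hsv[...,0]<34)&(hsv[...,1]>150)&(hsv[...,2]>110)
    print('yellow',y.sum(),np.median(P[y],0))
for name,w,lo,hi in(('brown',win(245,300,160,205),.015,.035),('white',win(330,375,172,212),.022,.045)):
    m=w&(P[...,2]>lo)&(P[...,2]<hi)
    if name=='white': m&=(hsv[...,2]>120)
    Q=P[m].astype(np.float32); print(name,m.sum(),cv2.minEnclosingCircle(Q[:,:2]*1000),np.median(Q,0))
print('table z',np.median(P[win(245,300,200,215)][:,2]))
E
cat m.py - <<'E' | python3 -
cv2.imwrite('pics/crop1.png',cv2.resize(c['img'][140:250,235:410,::-1],None,fx=4,fy=4,interpolation=cv2.INTER_CUBIC))
E
```

```text
blue 971 0.08184213292956444 ((498.268798828125, 254.08868408203125), (202.13272094726562, 150.20184326171875), 85.4512710571289)
yellow 100 [0.50672996 0.34989124 0.08296305]
grey 982 0.08284062392469616 ((525.4419555664062, -261.6266174316406), (201.55921936035156, 150.91946411132812), 43.081199645996094)
yellow 94 [ 0.45793806 -0.3255965   0.0836172 ]
brown 242 ((559.2008056640625, -9.82015323638916), 45.927574157714844) [ 0.5599427  -0.01032758  0.02466659]
white 167 ((529.5468139648438, -262.9957275390625), 46.04390335083008) [ 0.52374154 -0.2611316   0.03284853]
table z 0.00048199408951921097
```

View pics/crop1.png

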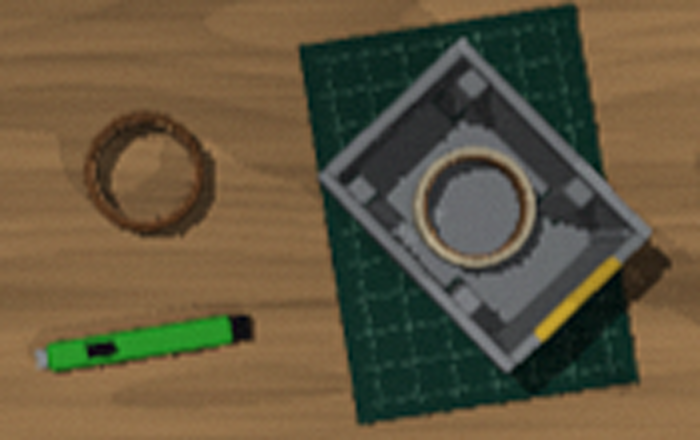

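The crop confirms it: the brown ring is at left, and the white roll is in the grey bin with its label end lower right. I'll take the brown ring by its near wall.

```bash
cat > go.py <<'E'
# go.py x y z yaw_x(deg): shift/turn to the target in tool axes (cm, deg)
import sys; from h import *
s=ctrl.get_state(); A=R.from_quat(s['tcp_rot']).as_matrix()
t=np.array([float(a) for a in sys.argv[1:4]]); yaw=np.degrees(np.arctan2(A[1,0],A[0,0]))
d=A.T@(t-s['eef_pos'])*100
print('t',s['time'],'yaw',yaw.round(2),'d',d.round(2),'twist',round((yaw-float(sys.argv[4])+180)%360-180,2),'q',s['qpos'].round(2),'F',s['contact_force'].round(1),'op',round(float(s['opening']),3))
E
python3 -m pendant '[{"dx":4,"dy":-4.2,"twist":-5},{"dx":8,"dy":-8.5,"twist":-12},{"dx":12,"dy":-12.8,"twist":-20},{"dx":16,"dy":-17,"twist":-28},{"dx":20,"dy":-21.3,"twist":-36},{"dx":24,"dy":-25.6,"twist":-44},{"dx":28,"dy":-29.9,"twist":-52},{"dx":32,"dy":-34.2,"twist":-60},{"dx":36,"dy":-38.5,"twist":-68},{"dx":40,"dy":-42.8,"twist":-75}]' 50 60
python3 go.py .5175 -.010 .06 90
```

```text
t 0.1 yaw 14.94 d [ 49.72 -53.09  17.14] twist -75.06 q [-1.46  0.29  1.58  0.    1.28 -0.15] F [-0.4  0.1  0.3] op 0.998$[0]: bad value
```

```bash
python3 -m pendant '[{"dx":4.0,"dy":-4.2,"dz":0.0,"twist":-5.0}]' 50 60; python3 go.py .5175 -.010 .06 90
```

```text
time: 0.22
eef_pos: [0.2005, -0.6024, 0.2298]
tcp_rot: [0.985, 0.172, -0.0, -0.001]
contact_force: [1.6, -0.1, 0.2]
opening: 0.815
finger_force: 0.0
t 0.225 yaw 19.86 d [ 49.95 -44.92  17.03] twist -70.14 q [-1.41  0.2   1.68 -0.    1.26 -0.18] F [ 1.6 -0.1  0.2] op 0.815
```

All four fields are needed in each row.

```bash
python3 -m pendant '[{"dx":4,"dy":-3.6,"dz":0,"twist":-6},{"dx":8,"dy":-7.2,"dz":0,"twist":-13},{"dx":12,"dy":-10.8,"dz":0,"twist":-20},{"dx":16,"dy":-14.4,"dz":0,"twist":-27},{"dx":20,"dy":-18,"dz":0,"twist":-34},{"dx":24,"dy":-21.6,"dz":0,"twist":-41},{"dx":28,"dy":-25.2,"dz":0,"twist":-48},{"dx":32,"dy":-28.8,"dz":0,"twist":-55},{"dx":36,"dy":-32.4,"dz":0,"twist":-62},{"dx":40,"dy":-36,"dz":0,"twist":-70}]' 50 60; python3 go.py .5175 -.010 .06 90
```

```text
time: 1.48
eef_pos: [0.4554, -0.1246, 0.231]
tcp_rot: [0.706, 0.708, -0.0, -0.0]
contact_force: [0.4, -0.0, 0.4]
opening: 0.5
finger_force: 0.0
t 1.475 yaw 90.19 d [11.44  6.25 17.1 ] twist 0.19 q [-0.48 -0.17  2.06 -0.    1.26 -0.49] F [ 0.4 -0.   0.4] op 0.5
```

Next, move above the near wall, then look with the wrist camera.

```bash
python3 -m pendant '[{"dx":4,"dy":2.1,"dz":2,"twist":0},{"dx":8,"dy":4.2,"dz":5,"twist":0},{"dx":11.5,"dy":6.2,"dz":8,"twist":0},{"dx":11.5,"dy":6.2,"dz":10,"twist":0},{"dx":11.5,"dy":6.2,"dz":10,"twist":0}]'; python3 go.py .5175 -.010 .006 90
python3 - <<'E'
from h import *
c=snap('wrist','w1.png'); print(c['camera_matrix'],c['tool_from_camera'].round(4))
E
```

```text
time: 2.1
eef_pos: [0.5155, -0.0106, 0.1289]
tcp_rot: [0.707, 0.707, -0.002, -0.002]
contact_force: [0.8, 0.4, 0.2]
opening: 0.507
finger_force: 0.0
t 2.1 yaw 90.0 d [ 0.05  0.27 12.29] twist 0.0 q [-0.22  0.05  2.05 -0.    1.05 -0.22] F [0.8 0.4 0.2] op 0.507
[[325.1922621    0.         272.44362213]
 [  0.         325.1922621  208.80860268]
 [  0.           0.           1.        ]] [[ 3.000e-04  9.621e-01  2.727e-01  7.000e-02]
 [ 1.000e+00 -4.000e-04  2.000e-04  1.400e-03]
 [ 3.000e-04  2.727e-01 -9.621e-01 -1.428e-01]
 [ 0.000e+00  0.000e+00  0.000e+00  1.000e+00]]
```

View pics/w1.png

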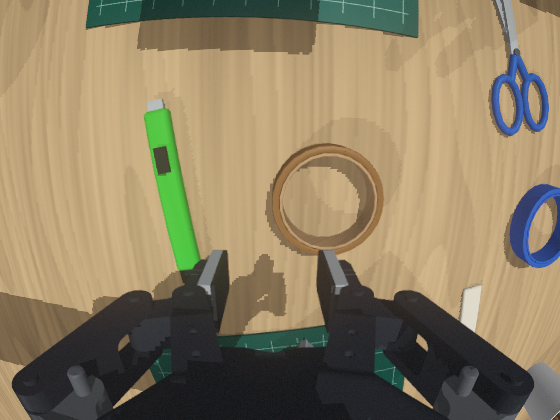

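The brown ring is centred at about (328,199) and the fingers are at about (215,285) and (335,285). I'll cast rays to check the offset.

```bash
cat >> h.py <<'E'
def wpts(c,s,px,z):
    "wrist pixels -> world points on plane z (equidistant fisheye)"
    K=c['camera_matrix']; px=np.asarray(px,float); q=(px-K[:2,2])/K[0,0]; r=np.linalg.norm(q,axis=1,keepdims=True)
    d=np.hstack([q/r*np.sin(r)*[1,-1],-np.cos(r)]); T=c['tool_from_camera']; A=R.from_quat(s['tcp_rot']).as_matrix()
    d=d@(A@T[:3,:3]).T; o=A@T[:3,3]+s['eef_pos']; return o+d*((z-o[2])/d[:,2])[:,None]
E
cat > ring.py <<'E'
from h import *
c=load('wrist'); s=ctrl.get_state()
h=cv2.cvtColor(c['img'],cv2.COLOR_RGB2HSV)
P=wpts(c,s,np.stack(np.meshgrid(np.arange(560),np.arange(420)),-1).reshape(-1,2),0.025).reshape(420,560,3)
K=c['camera_matrix'];v,u=np.mgrid[0:420,0:560]; D=c['depth']
T=c['tool_from_camera'];A=R.from_quat(s['tcp_rot']).as_matrix()
q=np.stack([u-K[0,2],v-K[1,2]],-1)/K[0,0]; r=np.linalg.norm(q,axis=2)
W=np.stack([q[...,0]/r*np.tan(r)*D,-q[...,1]/r*np.tan(r)*D,-D],-1)@T[:3,:3].T+T[:3,3]
W=W@A.T+s['eef_pos']
m=(W[...,2]>.019)&(W[...,2]<.031)&(u>255)&(u<400)&(v>130)&(v<262)&(D>0)
m&=np.hypot(*(W[...,:2]-[.559,-.01]).transpose(2,0,1))<.06
print(m.sum(),cv2.minEnclosingCircle(W[m][:,:2].astype(np.float32)*1000),np.median(W[m][:,2]))
print('ray centre',wpts(c,s,[[328,199]],.025))
E
python3 ring.py
```

```text
3541 ((562.4824829101562, -5.853374481201172), 45.90299987792969) 0.026540675895860344
ray centre [[ 0.56178058 -0.00351543  0.025     ]]
```

```bash
python3 go.py .5195 -.008 .006 90; python3 -m pendant '[{"dx":0.2,"dy":0.2,"dz":5,"twist":0},{"dx":0.2,"dy":0.2,"dz":9,"twist":0},{"dx":0.2,"dy":0.2,"dz":11,"twist":0},{"dx":0.2,"dy":0.2,"dz":12,"twist":0},{"dx":0.2,"dy":0.2,"dz":12.1,"twist":0},{"dx":0.2,"dy":0.2,"dz":12.1,"twist":0}]'; python3 go.py .5195 -.008 .006 90
```

```text
t 2.15 yaw 89.96 d [ 0.32  0.32 12.45] twist -0.04 q [-0.22  0.05  2.04 -0.    1.05 -0.22] F [ 0.1 -0.4  0.1] op 0.501
time: 2.9
eef_pos: [0.5204, -0.0099, 0.0117]
tcp_rot: [0.708, 0.707, 0.001, 0.001]
contact_force: [0.4, 0.4, -0.5]
opening: 0.499
finger_force: 0.0
t 2.9 yaw 89.93 d [ 0.19 -0.09  0.57] twist -0.07 q [-0.21  0.25  2.08 -0.    0.81 -0.21] F [ 0.4  0.4 -0.5] op 0.499
```

```bash
python3 -m pendant '[{"dx":0,"dy":0,"dz":0.1,"twist":0},{"dx":0,"dy":0,"dz":0.1,"twist":0},{"dx":0,"dy":0,"dz":0.1,"twist":0},{"dx":0,"dy":0,"dz":0.1,"twist":0},{"dx":0,"dy":0,"dz":0.1,"twist":0},{"dx":0,"dy":0,"dz":0.1,"twist":0}]' 0 60; python3 go.py .5195 -.008 .006 90
```

```text
time: 3.65
eef_pos: [0.5198, -0.0095, 0.0101]
tcp_rot: [0.707, 0.707, 0.0, 0.0]
contact_force: [-0.9, 0.5, 6.2]
opening: 0.096
finger_force: 64.5
t 3.65 yaw 89.94 d [ 0.15 -0.03  0.41] twist -0.06 q [-0.21  0.25  2.08  0.    0.81 -0.21] F [-0.9  0.5  6.2] op 0.096
```

```bash
python3 -m pendant '[{"dx":0,"dy":0,"dz":-3,"twist":0},{"dx":0,"dy":0,"dz":-8,"twist":0},{"dx":-2,"dy":0,"dz":-13,"twist":-4},{"dx":-6,"dy":-0.3,"dz":-16,"twist":-10},{"dx":-11,"dy":-0.6,"dz":-16,"twist":-18},{"dx":-16,"dy":-1,"dz":-16,"twist":-26},{"dx":-21,"dy":-1.4,"dz":-16,"twist":-34},{"dx":-25,"dy":-1.8,"dz":-16,"twist":-41},{"dx":-27.7,"dy":-2,"dz":-16,"twist":-43.1},{"dx":-27.7,"dy":-2,"dz":-16,"twist":-43.1}]'; python3 -m pendant '[{"dx":0,"dy":0,"dz":0,"twist":0},{"dx":0,"dy":0,"dz":0,"twist":0}]' ; python3 - <<'E'
from h import *
c=snap('wrist','w2.png'); snap('top')
E
python3 go.py .4995 -.2865 .06 133.1
```

```text
time: 4.9
eef_pos: [0.4982, -0.2879, 0.1684]
tcp_rot: [0.4, 0.917, 0.0, -0.001]
contact_force: [0.8, -0.0, -0.9]
opening: 0.093
finger_force: 64.4
time: 5.15
eef_pos: [0.499, -0.2852, 0.1689]
tcp_rot: [0.398, 0.917, 0.0, -0.0]
contact_force: [0.2, 0.1, -0.6]
opening: 0.095
finger_force: 64.4
t 5.25 yaw 133.11 d [-0.11 -0.04 10.92] twist 0.01 q [-0.7   0.13  1.88  0.    1.13 -1.45] F [ 0.6 -0.3 -1.1] op 0.093
```

View pics/w2.png

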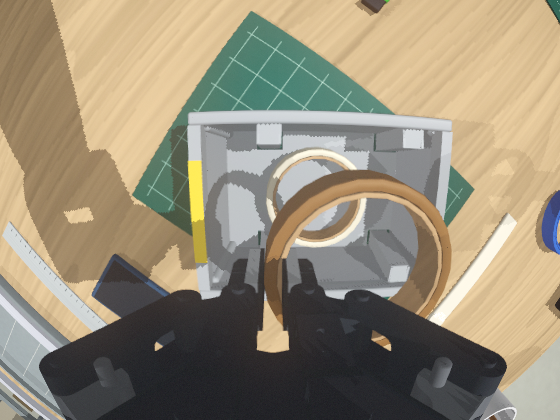

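The brown ring is held at (358,260), over the bin; the white roll is at (315,197), the bin rim spans (190,115) to (450,125), and the label is at (197,210). Measuring with depth from both views.

```bash
cat >> h.py <<'E'
def wcloud(c,s):
    K=c['camera_matrix'];v,u=np.mgrid[0:420,0:560]; D=c['depth']
    T=c['tool_from_camera'];A=R.from_quat(s['tcp_rot']).as_matrix()
    q=np.stack([u-K[0,2],v-K[1,2]],-1)/K[0,0]; r=np.linalg.norm(q,axis=2)
    W=np.stack([q[...,0]/r*np.tan(r)*D,-q[...,1]/r*np.tan(r)*D,-D],-1)@T[:3,:3].T+T[:3,3]
    return W@A.T+s['eef_pos'],u,v
def circ(P):
    P=P[:,:2]; return None if len(P)<20 else (len(P),)+cv2.minEnclosingCircle(P.astype(np.float32)*1000)
E
python3 - <<'E'
from h import *
c=load('wrist');s=ctrl.get_state();W,u,v=wcloud(c,s);z=W[...,2]
b=(u>255)&(u<460)&(v>160)&(v<350)
cand=W[b&(z>.15)&(z<.21)]
hs=cv2.cvtColor(c['img'],cv2.COLOR_RGB2HSV)
m=b&(z>.12)&(z<.22)&(hs[...,1]>90)
print('brown z pct',np.percentile(z[m],[5,50,90,98])); zt=np.percentile(z[m],97)
print('brown',circ(W[m&(z>zt-.006)]))
# tilt: plane fit to top
Q=W[m&(z>zt-.005)]; A=np.c_[Q[:,:2]-Q[:,:2].mean(0),np.ones(len(Q))]; print('slope',np.linalg.lstsq(A,Q[:,2],rcond=None)[0])
m=(z>.026)&(z<.038)&(u>255)&(u<375)&(v>140)&(v<255)&(c['img'][...,0]>170); print('white',circ(W[m]))
m=(z>.074)&(z<.09)&(u>180)&(u<460)&(v>100)&(v<290)&(np.hypot(W[...,0]-.525,W[...,1]+.262)<.14)
Q=W[m][:,:2]; e=np.array([.7304,.683]); n=np.array([-.683,.7304])
a=Q@e; t=Q@n; 
print('rim along',a.min(),a.max(),'pct',np.percentile(a,[1,99]),'t',t.min(),t.max(),'centre top: ',np.dot([.5254,-.2616],e),np.dot([.5254,-.2616],n))
r=cv2.minAreaRect(Q.astype(np.float32)*1000);print(m.sum(),r)
far=m&(v<165)&(u>215)&(u<430); Q=W[far][:,:2]; vx=cv2.fitLine(Q.astype(np.float32),cv2.DIST_HUBER,0,.01,.01).ravel(); print('long side angle',np.degrees(np.arctan2(vx[1],vx[0])))
c=load('top');P=cloud(c);z=P[...,2]; d=np.hypot(P[...,0]-.53,P[...,1]+.258)<.07
print('top brown',circ(P[d&(z>.175)&(z<.2)]),s['eef_pos'])
E
```

```text
brown z pct [0.16495513 0.18356832 0.18482176 0.185363  ]
brown (6346, (530.1198120117188, -256.8009033203125), 46.69807052612305)
slope [0.00144823 0.00073062 0.18392412]
white (1705, (530.9229736328125, -258.681640625), 45.97334289550781)
rim along 0.10930932135925475 0.3111343804516581 pct [0.11046136 0.30945132] t -0.6165401325821335 -0.4733558557218639 centre top:  0.20507936 -0.54992084
7893 ((525.9642944335938, -254.60015869140625), (201.72799682617188, 143.15829467773438), 43.28273391723633)
long side angle 43.2714
top brown (185, (530.1515502929688, -256.7269287109375), 45.6196174621582) [ 0.49911471 -0.28545149  0.16924191]
```

Both views agree the held ring is level and centred within play of the bin (bin-frame x≈-2…-7, y≈0). Lowering.

```bash
python3 -m pendant '[{"dx":0,"dy":0,"dz":3,"twist":0},{"dx":0,"dy":0,"dz":6,"twist":0},{"dx":0,"dy":0,"dz":8,"twist":0},{"dx":0,"dy":0,"dz":10,"twist":0},{"dx":0,"dy":0,"dz":11.5,"twist":0},{"dx":0,"dy":0,"dz":12.2,"twist":0},{"dx":0,"dy":0,"dz":12.4,"twist":0},{"dx":0,"dy":0,"dz":12.4,"twist":0}]'; python3 go.py .4995 -.2865 .0415 133.1
```

```text
time: 6.25
eef_pos: [0.4993, -0.2868, 0.0459]
tcp_rot: [0.398, 0.917, -0.0, 0.001]
contact_force: [0.1, 0.2, -0.7]
opening: 0.093
finger_force: 64.4
t 6.25 yaw 133.04 d [0.01 0.03 0.44] twist -0.06 q [-0.7   0.29  1.94 -0.    0.91 -1.45] F [ 0.1  0.2 -0.7] op 0.093
```

```bash
python3 -m pendant '[{"dx":0,"dy":0,"dz":0.2,"twist":0},{"dx":0,"dy":0,"dz":0.3,"twist":0},{"dx":0,"dy":0,"dz":0.4,"twist":0},{"dx":0,"dy":0,"dz":0.4,"twist":0}]'; python3 go.py .4995 -.2865 .0415 133.1
```

```text
time: 6.75
eef_pos: [0.4991, -0.2866, 0.0422]
tcp_rot: [0.398, 0.917, -0.0, 0.0]
contact_force: [-1.6, 1.0, 4.4]
opening: 0.093
finger_force: 65.0
t 6.75 yaw 133.05 d [-0.02  0.03  0.07] twist -0.05 q [-0.7   0.3   1.94 -0.    0.9  -1.45] F [-1.6  1.   4.4] op 0.093
```

Contact at 4 N; release and retreat.

```bash
python3 -m pendant '[{"dx":0,"dy":0,"dz":0,"twist":0},{"dx":0,"dy":0,"dz":0,"twist":0},{"dx":0,"dy":0,"dz":0,"twist":0},{"dx":0,"dy":0,"dz":0,"twist":0}]' 28 60; python3 -m pendant '[{"dx":0,"dy":0,"dz":-1,"twist":0},{"dx":0,"dy":0,"dz":-3,"twist":0},{"dx":0,"dy":0,"dz":-6,"twist":0},{"dx":0,"dy":0,"dz":-11,"twist":0},{"dx":0,"dy":0,"dz":-16,"twist":0},{"dx":0,"dy":0,"dz":-16,"twist":0}]'; python3 go.py .568 .2485 .2 85.45
python3 - <<'E'
from h import *
c=snap('wrist','w3.png')
E
```

```text
time: 7.25
eef_pos: [0.4989, -0.2864, 0.0412]
tcp_rot: [0.398, 0.917, 0.0, -0.0]
contact_force: [0.6, 0.7, -0.4]
opening: 0.282
finger_force: 0.0
time: 8.0
eef_pos: [0.5018, -0.2887, 0.2095]
tcp_rot: [0.398, 0.917, -0.002, 0.007]
contact_force: [0.5, 0.2, -0.8]
opening: 0.281
finger_force: 0.0
t 8.0 yaw 133.05 d [34.74 41.51  0.54] twist 47.6 q [-0.7   0.09  1.85  0.    1.19 -1.45] F [ 0.5  0.2 -0.8] op 0.281
```

View pics/w3.png

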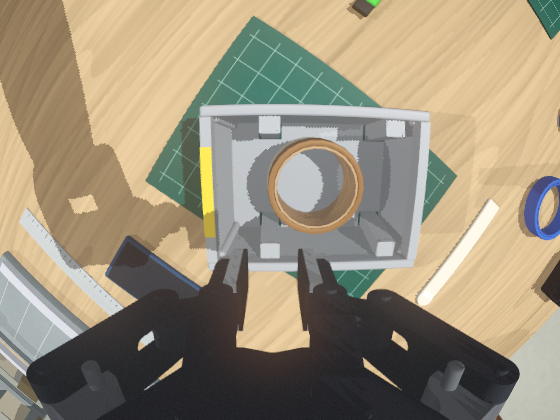

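The brown roll at (315,185) lies flat on the white roll inside the grey bin. Next, the blue bin's far long side.

```bash
python3 -m pendant '[{"dx":2.5,"dy":3,"dz":0,"twist":3},{"dx":6,"dy":7.2,"dz":0,"twist":8},{"dx":10,"dy":12,"dz":0,"twist":14},{"dx":14,"dy":16.8,"dz":0,"twist":20},{"dx":18,"dy":21.6,"dz":0,"twist":26},{"dx":22,"dy":26.4,"dz":0,"twist":32},{"dx":26,"dy":31.2,"dz":0,"twist":38},{"dx":30,"dy":36,"dz":0,"twist":44},{"dx":33.5,"dy":40,"dz":0,"twist":47.6},{"dx":34.7,"dy":41.5,"dz":0,"twist":47.6}]' 60; python3 -m pendant '[{"dx":0,"dy":0,"dz":0,"twist":0},{"dx":0,"dy":0,"dz":0,"twist":0}]'; python3 - <<'E'
from h import *
c=snap('wrist','w4.png'); snap('top','t4.png')
E
python3 go.py .568 .2485 .2 85.45; python3 m.py
```

```text
time: 9.3
eef_pos: [0.5643, 0.2529, 0.2001]
tcp_rot: [0.733, 0.68, -0.001, -0.001]
contact_force: [-0.4, -0.4, -0.5]
opening: 0.602
finger_force: 0.0
time: 9.55
eef_pos: [0.5652, 0.2489, 0.2008]
tcp_rot: [0.735, 0.678, -0.001, -0.0]
contact_force: [0.6, -0.2, 0.1]
opening: 0.603
finger_force: 0.0
t 9.65 yaw 85.33 d [-0.    0.25  0.12] twist -0.12 q [ 0.25  0.19  1.75 -0.    1.2   0.33] F [-0.  -0.5  0.3] op 0.601
blue 507 0.08230126062779153 ((498.23590087890625, 252.74119567871094), (199.30075073242188, 150.24798583984375), 85.45719909667969)
yellow 0 [nan nan nan]
grey 977 0.08299163475093918 ((525.7713012695312, -261.53729248046875), (200.760009765625, 151.45758056640625), 43.22562789916992)
yellow 94 [ 0.4578434  -0.32558822  0.08405149]
brown 0 ((0.0, 0.0), 0.0) [nan nan nan]
white 0 ((0.0, 0.0), 0.0) [nan nan nan]
table z 0.00021350755195392868
  return _methods._mean(a, axis=axis, dtype=dtype,
  ret = um.true_divide(
```

View pics/w4.png

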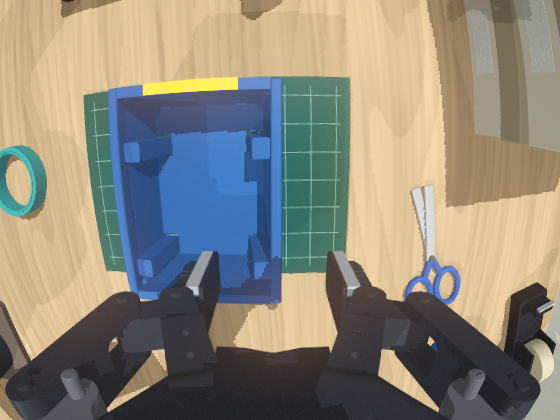

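The blue bin's far rim (x≈277) runs between the open fingers (205 and 343), with its label at the top (190,87). Descending to the top 18 mm of the rim.

```bash
python3 -m pendant '[{"dx":0,"dy":0.2,"dz":4,"twist":-0.1},{"dx":0,"dy":0.2,"dz":8,"twist":-0.1},{"dx":0,"dy":0.2,"dz":11,"twist":-0.1},{"dx":0,"dy":0.2,"dz":13,"twist":-0.1},{"dx":0,"dy":0.2,"dz":13.5,"twist":-0.1},{"dx":0,"dy":0.2,"dz":13.6,"twist":-0.1},{"dx":0,"dy":0.2,"dz":13.6,"twist":-0.1},{"dx":0,"dy":0.2,"dz":13.6,"twist":-0.1}]'; python3 go.py .568 .2485 .065 85.45
```

```text
time: 10.65
eef_pos: [0.5682, 0.2505, 0.0666]
tcp_rot: [0.734, 0.679, 0.001, 0.001]
contact_force: [-0.2, 0.4, 0.4]
opening: 0.603
finger_force: 0.0
t 10.65 yaw 85.55 d [-0.2  -0.    0.16] twist 0.1 q [ 0.25  0.35  1.82 -0.    0.97  0.33] F [-0.2  0.4  0.4] op 0.603
```

```bash
python3 -m pendant '[{"dx":0,"dy":0,"dz":0.1,"twist":0},{"dx":0,"dy":0,"dz":0.1,"twist":0},{"dx":0,"dy":0,"dz":0.1,"twist":0},{"dx":0,"dy":0,"dz":0.1,"twist":0},{"dx":0,"dy":0,"dz":0.1,"twist":0},{"dx":0,"dy":0,"dz":0.1,"twist":0}]' 0 100; python3 go.py .568 .2485 .065 85.45;  python3 -m pendant '[{"dx":0,"dy":0,"dz":-1,"twist":0},{"dx":0,"dy":0,"dz":-3,"twist":0},{"dx":0,"dy":0,"dz":-6,"twist":0},{"dx":0,"dy":0,"dz":-10,"twist":0},{"dx":0,"dy":0,"dz":-14,"twist":0},{"dx":0,"dy":0,"dz":-16,"twist":0},{"dx":0,"dy":0,"dz":-16,"twist":0}]';  python3 - <<'E'
from h import *
c=snap('top','t5.png'); c=load('top'); P=cloud(c); z=P[...,2]
m=(z>.21)&(z<.27)&(np.hypot(P[...,0]-.5,P[...,1]-.25)<.14)
hs=cv2.cvtColor(c['img'],cv2.COLOR_RGB2HSV)
m&=((hs[...,0]>100)&(hs[...,1]>120))|((hs[...,0]>18)&(hs[...,0]<34)&(hs[...,1]>150))
zt=np.percentile(z[m],95); print(np.percentile(z[m],[5,50,95])); m&=z>zt-.02
Q=P[m]; print(cv2.minAreaRect(Q[:,:2].astype(np.float32)*1000))
A=np.c_[Q[:,:2]-Q[:,:2].mean(0),np.ones(len(Q))]; print('slope',np.linalg.lstsq(A,Q[:,2],rcond=None)[0],len(Q))
snap('wrist','w5.png')
E
python3 go.py .568 .2485 .065 85.45
```

```text
time: 11.4
eef_pos: [0.5677, 0.2503, 0.0647]
tcp_rot: [0.734, 0.679, 0.0, 0.0]
contact_force: [-0.3, 0.9, 2.6]
opening: 0.081
finger_force: 99.7
t 11.4 yaw 85.55 d [-0.18  0.04 -0.03] twist 0.1 q [ 0.25  0.35  1.82 -0.    0.97  0.33] F [-0.3  0.9  2.6] op 0.081
time: 12.28
eef_pos: [0.5682, 0.2505, 0.2266]
tcp_rot: [0.734, 0.679, 0.002, 0.001]
contact_force: [0.1, -0.0, -0.8]
opening: 0.085
finger_force: 99.1
[0.21658987 0.24267472 0.24738055]
((498.13873291015625, 254.33145141601562), (201.26966857910156, 149.6081085205078), 85.55091857910156)
slope [ 0.00608456 -0.00095648  0.24194814] 626
t 12.375 yaw 85.54 d [-0.12  0.19 15.77] twist 0.09 q [ 0.25  0.17  1.73 -0.    1.24  0.33] F [-0.3 -0.8 -2.2] op 0.083
```

View pics/w5.png

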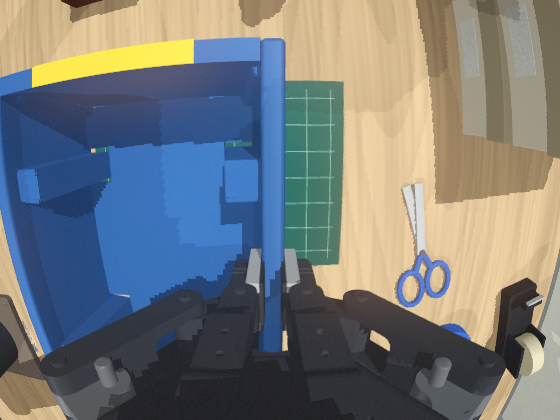

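The blue bin hangs level (slope 0.006), pinched at mid-side, with its label at the top (110,60). Carrying it over to the grey bin.

```bash
python3 -m pendant '[{"dx":-1.5,"dy":0.1,"dz":0,"twist":1},{"dx":-4.5,"dy":0.4,"dz":0,"twist":3},{"dx":-8.5,"dy":0.8,"dz":0,"twist":7},{"dx":-13,"dy":1.2,"dz":0,"twist":11},{"dx":-18,"dy":1.7,"dz":0,"twist":15},{"dx":-23,"dy":2.1,"dz":0,"twist":19},{"dx":-28,"dy":2.6,"dz":0,"twist":23},{"dx":-33,"dy":3,"dz":0,"twist":27},{"dx":-38,"dy":3.5,"dz":0,"twist":31},{"dx":-43,"dy":4,"dz":0,"twist":34}]';  python3 go.py .5738 -.3111 .227 43.15
```

```text
time: 13.62
eef_pos: [0.5724, -0.1837, 0.2225]
tcp_rot: [0.901, 0.433, -0.001, -0.001]
contact_force: [0.5, 0.5, -1.3]
opening: 0.082
finger_force: 99.2
t 13.625 yaw 51.36 d [-9.87  8.06 -0.47] twist 8.21 q [-0.48  0.13  1.77 -0.    1.24  0.2 ] F [ 0.5  0.5 -1.3] op 0.082
```

```bash
python3 -m pendant '[{"dx":-3.5,"dy":2.8,"dz":-0.1,"twist":3},{"dx":-6.5,"dy":5.2,"dz":-0.2,"twist":6},{"dx":-8.7,"dy":7,"dz":-0.3,"twist":8},{"dx":-9.7,"dy":7.9,"dz":-0.3,"twist":8.2},{"dx":-9.9,"dy":8.1,"dz":-0.3,"twist":8.2},{"dx":-9.9,"dy":8.1,"dz":-0.3,"twist":8.2},{"dx":-9.9,"dy":8.1,"dz":-0.3,"twist":8.2}]';  python3 go.py .5738 -.3111 .227 43.15
cat > chk.py <<'E'
from h import *
import sys
zt=float(sys.argv[1])
snap('top','t%s.png'%sys.argv[2]); c=load('top'); P=cloud(c); z=P[...,2]; hs=cv2.cvtColor(c['img'],cv2.COLOR_RGB2HSV)
near=np.hypot(P[...,0]-.5255,P[...,1]+.2615)<.15
col=((hs[...,0]>100)&(hs[...,0]<130)&(hs[...,1]>120))|((hs[...,0]>18)&(hs[...,0]<34)&(hs[...,1]>150))
m=near&col&(abs(z-zt)<.012)
Q=P[m]; print('blue',len(Q),np.median(Q[:,2]),cv2.minAreaRect(Q[:,:2].astype(np.float32)*1000))
A=np.c_[Q[:,:2]-Q[:,:2].mean(0),np.ones(len(Q))]; print('slope',np.linalg.lstsq(A,Q[:,2],rcond=None)[0])
y=m&(hs[...,0]<34); print('label',y.sum(),np.median(P[y],0))
g=near&(abs(z-.083)<.007)&(hs[...,1]<70); 
if g.sum()>5: print('grey',g.sum(),cv2.minAreaRect(P[g][:,:2].astype(np.float32)*1000))
print('tcp',ctrl.get_state()['eef_pos'])
E
python3 chk.py .245 6
```

```text
time: 14.5
eef_pos: [0.576, -0.3083, 0.2274]
tcp_rot: [0.929, 0.37, 0.0, -0.0]
contact_force: [-0.5, -0.1, -1.3]
opening: 0.081
finger_force: 99.1
t 14.5 yaw 43.43 d [-0.35  0.06  0.04] twist 0.28 q [-0.65  0.24  1.64  0.    1.26  0.17] F [-0.5 -0.1 -1.3] op 0.081
blue 537 0.24558795404174805 ((563.69140625, -224.6085205078125), (101.08639526367188, 150.58673095703125), 44.224693298339844)
slope [0.03675167 0.0493738  0.24443204]
label 110 [ 0.59856025 -0.19380017  0.24715377]
grey 152 ((557.6622314453125, -200.59246826171875), (103.7188491821289, 161.89199829101562), 69.04084777832031)
tcp [ 0.57596755 -0.30834831  0.22742834]
```

View pics/t6.png

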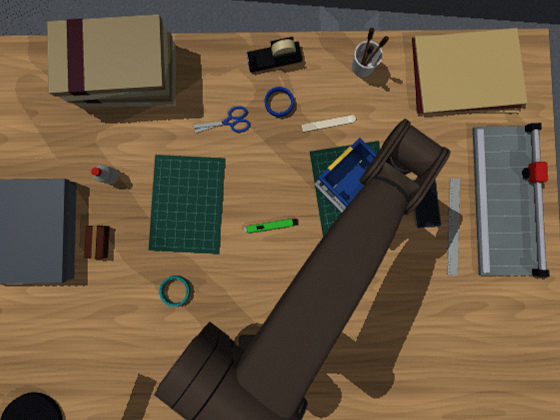

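Top view: the blue bin is held over the grey one at about (352,175), label up-left at (341,157) opposite the grey label; the arm hides its lower half. Measuring the visible edges more tightly.

```bash
cat > ed.py <<'E'
from h import *
import sys
zt=float(sys.argv[1]); 
if len(sys.argv)>2: snap('top')
c=load('top'); P=cloud(c); z=P[...,2]; hs=cv2.cvtColor(c['img'],cv2.COLOR_RGB2HSV)
near=np.hypot(P[...,0]-.5255,P[...,1]+.2615)<.15
col=((hs[...,0]>100)&(hs[...,0]<130)&(hs[...,1]>120))|((hs[...,0]>18)&(hs[...,0]<34)&(hs[...,1]>150))
m=near&col&(abs(z-zt)<.006)
e=np.array([np.cos(np.radians(43.15)),np.sin(np.radians(43.15))]); n=np.array([-e[1],e[0]])
Q=P[m]-[.5255,-.2615,0]; a=Q[:,:2]@e; t=Q[:,:2]@n
print('z',np.median(Q[:,2]),'along max-100',1e3*a.max()-100,'cross mid',5e2*(t.max()+t.min()),'width',1e3*(t.max()-t.min()))
for nm,k in(('left',t>t.max()-.009),('right',t<t.min()+.009),('end',a>a.max()-.009)):
    q=Q[k]; l=cv2.fitLine(q[:,:2].astype(np.float32),cv2.DIST_HUBER,0,.01,.01).ravel(); print(nm,len(q),np.degrees(np.arctan(l[1]/l[0])).round(2),'mean a,t,z',(1e3*a[k].mean()).round(1),(1e3*t[k].mean()).round(1),q[:,2].mean().round(4),'dz/da',np.polyfit(a[k],q[:,2],1)[0].round(3),'dz/dt',np.polyfit(t[k],q[:,2],1)[0].round(3))
E
python3 ed.py .2455 1; python3 go.py .5738 -.3111 .227 43.15
```

```text
z 0.24607976475988713 along max-100 3.9567516803024176 cross mid 0.46844729418258485 width 150.92027552682396
left 141 43.04 mean a,t,z 51.4 71.6 0.2459 dz/da 0.004 dz/dt -0.123
right 77 44.04 mean a,t,z 71.3 -69.9 0.2463 dz/da 0.007 dz/dt 0.068
end 195 -46.73 mean a,t,z 99.3 0.6 0.2464 dz/da -0.082 dz/dt 0.002
t 14.6 yaw 43.42 d [-0.33  0.04  0.05] twist 0.27 q [-0.65  0.24  1.64  0.    1.26  0.17] F [ 0.4 -0.6 -1.5] op 0.08
```

Level; 3 mm long along the label direction and otherwise aligned. Correct, and lower to just above the grey rim.

```bash
python3 -m pendant '[{"dx":-0.3,"dy":0.05,"dz":0.5,"twist":0.2},{"dx":-0.3,"dy":0.05,"dz":2,"twist":0.2},{"dx":-0.3,"dy":0.05,"dz":4,"twist":0.2},{"dx":-0.3,"dy":0.05,"dz":6,"twist":0.2},{"dx":-0.3,"dy":0.05,"dz":7,"twist":0.2},{"dx":-0.3,"dy":0.05,"dz":7,"twist":0.2},{"dx":-0.3,"dy":0.05,"dz":7,"twist":0.2}]';  python3 ed.py .176 1; python3 go.py .5738 -.3111 .157 43.15
```

```text
time: 15.48
eef_pos: [0.5744, -0.3122, 0.1581]
tcp_rot: [0.93, 0.368, 0.0, 0.001]
contact_force: [-0.1, -0.5, -1.1]
opening: 0.083
finger_force: 99.1
z 0.17694078570493932 along max-100 0.26863030515370667 cross mid -1.4337614303336286 width 149.77850768902084
left 128 43.14 mean a,t,z 47.2 69.3 0.1766 dz/da 0.001 dz/dt -0.096
right 74 42.78 mean a,t,z 68.6 -71.8 0.1765 dz/da -0.018 dz/dt -0.008
end 165 -46.94 mean a,t,z 95.6 -0.6 0.1772 dz/da -0.035 dz/dt -0.003
t 15.525 yaw 43.15 d [ 0.03 -0.14  0.15] twist -0.0 q [-0.65  0.3   1.69  0.    1.14  0.16] F [ 0.7 -0.4 -1.8] op 0.086
```

```bash
python3 -m pendant '[{"dx":0,"dy":-0.1,"dz":0.3,"twist":0},{"dx":0,"dy":-0.1,"dz":0.6,"twist":0},{"dx":0,"dy":-0.1,"dz":0.9,"twist":0},{"dx":0,"dy":-0.1,"dz":1.2,"twist":0},{"dx":0,"dy":-0.1,"dz":1.5,"twist":0},{"dx":0,"dy":-0.1,"dz":1.7,"twist":0},{"dx":0,"dy":-0.1,"dz":1.7,"twist":0}]'; python3 go.py .5738 -.3111 .135 43.15
python3 -m pendant '[{"dx":0,"dy":0,"dz":0.2,"twist":0},{"dx":0,"dy":0,"dz":0.3,"twist":0},{"dx":0,"dy":0,"dz":0.4,"twist":0}]'; python3 ed.py .155 1; python3 go.py .5738 -.3111 .135 43.15
```

```text
time: 16.4
eef_pos: [0.5731, -0.3111, 0.14]
tcp_rot: [0.93, 0.368, -0.0, -0.0]
contact_force: [-0.1, -0.4, -1.3]
opening: 0.082
finger_force: 99.1
t 16.4 yaw 43.14 d [0.05 0.05 0.5 ] twist -0.01 q [-0.65  0.32  1.71 -0.    1.11  0.17] F [-0.1 -0.4 -1.3] op 0.082
time: 16.77
eef_pos: [0.5732, -0.3112, 0.1363]
tcp_rot: [0.93, 0.368, 0.0, 0.0]
contact_force: [1.0, 1.1, -1.5]
opening: 0.085
finger_force: 99.1
z 0.15493052068145918 along max-100 0.12376572693123933 cross mid -0.32163627783761417 width 151.52688886292398
left 119 43.54 mean a,t,z 48.6 70.9 0.155 dz/da -0.006 dz/dt -0.011
right 57 42.85 mean a,t,z 70.3 -70.6 0.155 dz/da -0.023 dz/dt 0.206
end 156 -46.41 mean a,t,z 95.6 -0.3 0.1553 dz/da -0.01 dz/dt -0.002
t 16.825 yaw 43.14 d [0.05 0.05 0.11] twist -0.01 q [-0.65  0.33  1.71 -0.    1.11  0.17] F [-0.5 -0.1 -1.6] op 0.08
```

Inside the grey rim with no contact (underside ~1–2 mm above the ledges). Ease down to touch.

```bash
python3 -m pendant '[{"dx":0,"dy":0,"dz":0.1,"twist":0},{"dx":0,"dy":0,"dz":0.2,"twist":0},{"dx":0,"dy":0,"dz":0.2,"twist":0}]'; python3 ed.py .153 1; python3 go.py .5738 -.3111 .135 43.15
```

```text
time: 17.2
eef_pos: [0.5732, -0.3112, 0.1343]
tcp_rot: [0.93, 0.368, -0.0, -0.0]
contact_force: [-0.7, -0.4, -1.4]
opening: 0.087
finger_force: 99.2
z 0.15314298776725777 along max-100 0.10347574896864842 cross mid 0.19306669760277978 width 149.60062616033025
left 124 43.29 mean a,t,z 49.8 70.6 0.1528 dz/da -0.017 dz/dt -0.163
right 75 43.49 mean a,t,z 68.8 -69.9 0.1529 dz/da -0.007 dz/dt -0.019
end 161 -46.64 mean a,t,z 95.5 -0.2 0.1535 dz/da 0.009 dz/dt 0.0
t 17.25 yaw 43.15 d [ 0.04  0.03 -0.07] twist -0.0 q [-0.65  0.33  1.71 -0.    1.1   0.17] F [ 0.8 -0.  -1.7] op 0.088
```

```bash
python3 -m pendant '[{"dx":0,"dy":0,"dz":0.1,"twist":0},{"dx":0,"dy":0,"dz":0.15,"twist":0},{"dx":0,"dy":0,"dz":0.15,"twist":0}]'; python3 ed.py .152 1; python3 go.py .5738 -.3111 .135 43.15
```

```text
time: 17.62
eef_pos: [0.5736, -0.3115, 0.1341]
tcp_rot: [0.93, 0.368, 0.0, 0.001]
contact_force: [-1.1, 0.8, 5.2]
opening: 0.082
finger_force: 100.2
z 0.153050853749642 along max-100 0.07935692598667288 cross mid -0.9753882112935319 width 150.7093417614711
left 127 43.14 mean a,t,z 46.4 70.0 0.1526 dz/da 0.001 dz/dt 0.026
right 57 42.16 mean a,t,z 68.5 -71.3 0.1531 dz/da 0.01 dz/dt 0.209
end 153 -46.65 mean a,t,z 95.6 -2.0 0.1536 dz/da -0.117 dz/dt -0.005
t 17.675 yaw 43.14 d [ 0.05 -0.02 -0.09] twist -0.01 q [-0.65  0.33  1.71 -0.    1.1   0.17] F [-1.   0.2  5.3] op 0.083
```

Rim at 0.153 m, as expected for ledge contact, with 5 N. Release, rise, and move aside to look.

```bash
python3 -m pendant '[{"dx":0,"dy":0,"dz":0,"twist":0},{"dx":0,"dy":0,"dz":0,"twist":0},{"dx":0,"dy":0,"dz":0,"twist":0},{"dx":0,"dy":0,"dz":0,"twist":0},{"dx":0,"dy":0,"dz":0,"twist":0}]' 40 60; python3 -m pendant '[{"dx":0,"dy":0,"dz":-1,"twist":0},{"dx":0,"dy":0,"dz":-4,"twist":0},{"dx":0,"dy":0,"dz":-8,"twist":0},{"dx":0,"dy":0,"dz":-12,"twist":0},{"dx":-5,"dy":3,"dz":-13,"twist":0},{"dx":-10,"dy":6,"dz":-13,"twist":0},{"dx":-15,"dy":9,"dz":-13,"twist":0},{"dx":-19,"dy":11,"dz":-13,"twist":0},{"dx":-19,"dy":11,"dz":-13,"twist":0},{"dx":-19,"dy":11,"dz":-13,"twist":0}]'; python3 chk.py .153 8;python3 ed.py .153; python3 - <<'E'
from h import *
snap('scene','s8.png')
E
```

```text
time: 18.3
eef_pos: [0.5732, -0.3111, 0.1327]
tcp_rot: [0.93, 0.368, -0.0, -0.0]
contact_force: [0.6, -0.4, 1.0]
opening: 0.398
finger_force: 0.0
time: 19.55
eef_pos: [0.51, -0.521, 0.2632]
tcp_rot: [0.93, 0.368, 0.0, -0.0]
contact_force: [0.4, -0.3, 0.3]
opening: 0.398
finger_force: 0.0
blue 993 0.15245610438202917 ((525.8467407226562, -261.8791809082031), (200.40853881835938, 150.4667205810547), 43.05564880371094)
slope [0.00141473 0.00742008 0.15165951]
label 95 [ 0.59608943 -0.19742742  0.15393134]
grey 200 ((486.29376220703125, -217.8704833984375), (195.279296875, 33.74736785888672), 42.8915901184082)
tcp [ 0.51033265 -0.52042732  0.26329468]
z 0.15300341107522364 along max-100 0.13570807687268882 cross mid -0.5412315341190508 width 150.71170198932944
left 230 43.09 mean a,t,z -1.2 70.4 0.1529 dz/da -0.003 dz/dt -0.036
right 191 43.09 mean a,t,z 7.3 -70.7 0.153 dz/da 0.001 dz/dt 0.08
end 158 -46.65 mean a,t,z 95.5 -1.3 0.1537 dz/da 0.058 dz/dt -0.004
```

View pics/s8.png

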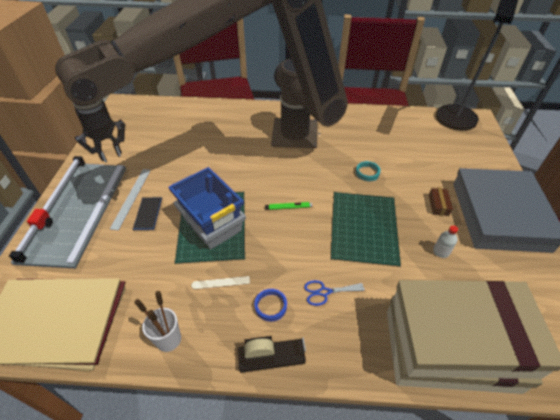

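The blue bin sits on the grey one at (205,205), level at the ledge height (rim 0.153 m). It is centred within 1 mm and square, its label is at (222,214) over the plain end, and the gripper is clear.

```bash
python3 -c "
from plant import ctrl; print(ctrl.sign_off())"
```

```text
the job is handed in; nothing more can be done
None
```

The brown roll lies flat on the white one in the grey bin, the blue bin is stacked level on its ledges with its label over the plain end, and the job is handed in (no verdict came back) at about 20 s of the 64 s limit.

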